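Release the ratchet stage clamp and move the counting chamber to the light pad

ROBOT

A 6-joint arm with a two-finger parallel gripper is mounted at the origin on the work surface. World frame = base frame: x ahead of the robot, y to its left, z up, the work surface at z = 0. Lengths are in m, angles in rad, forces in N, time in s.
With the tool pointing down it reaches from about 0.225 to 0.875 m from the base axis. Payload 3.4 kg.
Tool frame: the origin (TCP) lies midway between the tips of the shut fingers; the grasp point (between the pads) lies 19 mm behind it (bot.grip_point_offset is the distance from the TCP to the grasp point, in m); z points along the fingers, y is the line along which they close (so a half turn about z gives the same grasp; the last joint's range is limited). The gripper opens to 85 mm and grips with 20 to 120 N. Pads are 22 mm wide; open, the fingers measure 114 mm over their backs; the gripper's body (76 mm by 85 mm) begins 54 mm behind the grasp point. The pads swing forward as they close: fully open they stand 13 mm farther back than shut.
Start: joints at [-1.362, 0.276, 1.505, -0, 1.361, -0.121], TCP at [0.186, -0.544, 0.231] pointing down, gripper open.
Joint ranges: [-2.89, 2.89], [-0.75, 2.08], [0.22, 2.7], [-1.18, 4.32], [0.11, 2.71], [-2.7, 2.7]. Speed limits (rad/s): [2.57, 2.57, 3.14, 3.14, 3.14, 3.14].

INTERFACE

Orientations are given as a rotation vector (axis times angle).
In Python, from rig import bot, capture, camera_info, ticket gives the robot as it stands.
- The arm moves only by the shell command python3 -m jog 'ROWS'. ROWS is JSON, a list of rows, each an object with "fingers": the closure, from 0 (fully open) to 1 (shut); "delta_pos": the shift along the tool's x, y, z in m, a list of three; "delta_rot": the turn, a rotation vector about the tool's x, y, z in rad, a list of three. A call has 1 to 20 rows; each row shifts and turns the commanded pose from where the row before left it, along the tool's axes as they then stand; what a row does not reach is not made up. A row lasts 1/10 s, in which the tool goes at most 50 mm and 8.59 degrees, less where a joint would pass 70% of its speed; a pose out of reach is approached as far as the arm can. A call with a gripper value outside its range is refused whole. The fingers move at their own pace and stop on an object; the grip force is fixed at half the most. Time passes only in rows, so rows that do not move let the fingers close. It gives the time, the measured TCP pose, the force, the opening and the grip force at its end, in the units of the state.
- bot.get_state(): the state, without advancing time (a new reading comes with each control period).
- capture(name): name is "scene" or "top" or "wrist"; returns the picture (420x560x3 uint8, blue, green, red); there is no depth.
- camera_info(name): a dict with "camera_matrix" (3x3 intrinsics, pixels), "extrinsics" (4x4, takes a point from world to camera coordinates). Camera axes: x right, y down, z forward; pixel columns grow to the right and rows downward; lengths in m; the calibration is good to about 2 mm. A picture is of the moment at which its call begins: read the wrist's pose just before it. camera_info takes no time and is no camera call; for the wrist camera it gives the pose at the moment of the call.
- ticket.job_done(): hands the job in; it is judged then, once.
The state is a dict: "clock": time; "q": joint angles; "joint_vel": joint speeds; "joint_efforts": joint torques, N m; "position": TCP position; "tool_rot": TCP orientation; "contact_force": force on the tool from outside, world axes, zero at the start; "torque": the same for the moment, N m; "width": opening from 0.0 (shut) to 1.0 (fully open); "gripper_force": force on a finger pad.
Only numpy, scipy, OpenCV 4.12 (cv2) and the standard library are available. Lean on these libraries where they do the work, as an engineer would, in place of code of your own. Each camera call takes 0.05 s, during which the arm holds its last target. There are 200 camera calls.

TASK

Free the counting chamber from the ratchet stage clamp: push the pawl's upright thumb tab so that the sprung pawl lifts off the ratchet wheel, and keep it off until the clamp arm has swung all the way back by itself; do not force the arm round by hand. Then let go of the pawl, take the chamber from its seat and lay it gently, flat, in the middle of the light pad, its long side along the pad's long side. Leave everything else on the bench where it is.

Things in the scene. Friction and masses are not known exactly. Their poses are not given: they have to be found in the camera images.
- clamp: Ratchet stage clamp, fixed to the bench: white base plate 230 (x) x 120 (y) x 25 mm high. Origin: centre of its underside, z up. The chamber's seat is on its top, centred at (-50, 0) mm, with an end stop (6 mm high, 30 mm wide) just past the chamber's -x end; the ratchet wheel's vertical axis is at (50, 0), the pawl's pivot at (96, -45).
- wheel (a joint): Angle (rad) of the steel ratchet wheel and its clamp arm. 0: arm along the clamp's -x, over the chamber; grows as it backs off, clockwise from above, to the stop at 1.5 (arm to the clamp's +y, chamber clear). A damped spring drives it there in about 3 to 4 s while the pawl is off. Starts held near -0.31, 0 or 0.31; if the pawl drops in early it catches at the next of the teeth, 0.314 apart.
- clamp_arm_end (a point): Middle of the top of the clamp arm's round end (22 mm across), 82 mm from the wheel's axis. The arm is aluminium, 14 mm wide, lying 45 to 52 mm above the bench on the wheel (76 mm across 20 saw teeth, 30 to 42 mm above the bench).
- pawl (a joint): Angle (rad) of the steel pawl, which lies along the clamp's y: nose in the teeth at the wheel's +x side, tail past the plate's -y edge. Let go it rests at 0 to 0.1, nose in; grows as the nose lifts off (tail and tab go to the clamp's -x, clockwise from above) to a stop at 0.5. The teeth are clear above about 0.2. A spring returns it; the tab needs about 1 to 5 N.
- pawl_tab (a point): Middle of the top edge of the pawl's upright thumb tab, a steel plate 7 mm thick (x), 24 mm wide (y), reaching from 31 to 75 mm above the bench, 62 mm from the pawl's pivot. Push it towards the clamp's -x. Its axes are those of the clamp when the pawl reads 0, and turn with the pawl.
- chamber: Counting chamber, loose: flat aluminium block 76 (x) x 46 (y) x 18 mm high with a black gridded round window on the top, 0.12 kg or so. Origin: centre of its underside. It lies on the clamp's seat with its x axis along the clamp's.
- pad_centre (a point): Centre of the light pad's top face. The pad is a fixed grey-framed white slab 130 (x) x 100 (y) x 12 mm high; axes along its sides, z up. The chamber's long side goes along the pad's long side, either way round.
- dish_a: Bystander, leave it: closed clear petri dish, 91 mm across, 15 mm high, at the right; origin under its centre.
- dish_b: Bystander, leave it: closed clear petri dish, 91 mm across, 15 mm high, at the left; origin under its centre.
- dish_c: Bystander, leave it: closed clear petri dish, 91 mm across, 15 mm high, at the right, farther out; origin under its centre.
- dropper_bottle: Bystander, leave it: amber bottle, 36 mm across, 85 mm high; origin under its centre.
- sample_jar: Bystander, leave it: clear jar, 56 mm across, 70 mm high; origin under its centre.
- counter: Bystander, leave it: steel tally counter, 50 x 45 x 40 mm; origin under its centre.
- marker: Bystander, leave it: marker pen lying flat, 130 mm long, 15 mm thick; origin under its centre.
Mind the look-alikes: they are no part of the job. What is meant by the chamber is not blue, and is the smaller of those in its own colour.

How it is judged:
By the outcome, as a careful person would: the job done as asked, in the order asked, and still so for the second after the job is handed in, with the robot touching nothing.
It also fails if it takes over 58 s, if anything falls off the work surface, if the arm or the gripper's body presses on something with over 40 N, if the wrist force passes 120 N, or if a joint passes its speed limit or range.

## Working session

There is one attempt and no reset: what is moved stays moved. The work goes in short steps, Python scripts to look and compute and a shell command to move; the robot and the scene stay as the last step left them, time stands still between calls to the robot, and variables do not carry over. Pictures are saved under pics/ and viewed, at most 13 in all, crops included, and the job is handed in when it is done.

```bash
mkdir -p pics; python3 - <<'E'
from rig import bot,capture,camera_info
import cv2
for n in ["top","scene"]:
    im=capture(n); cv2.imwrite(f"pics/{n}0.png",im)
    c=camera_info(n); print(n,c["camera_matrix"],c["extrinsics"])
s=bot.get_state();print(s)
E
```

```text
top [[411.11474129   0.         276.60300508]
 [  0.         411.11474129 217.17316618]
 [  0.           0.           1.        ]] [[ 0.03118009 -0.9995043  -0.00435312 -0.04195794]
 [-0.97359133 -0.02938569 -0.22639878  0.52822402]
 [ 0.22615864  0.01129729 -0.97402497  1.17226897]
 [ 0.          0.          0.          1.        ]]
scene [[398.0662692   0.        277.3223776]
 [  0.        398.0662692 207.236673 ]
 [  0.          0.          1.       ]] [[-0.83629288  0.54826458  0.00449165  0.42775154]
 [ 0.3317084   0.51245883 -0.79205775 -0.08541128]
 [-0.436559   -0.66090234 -0.61042964  1.42568884]
 [ 0.          0.          0.          1.        ]]
{'clock': 0.1, 'q': array([-1.36199507e+00,  2.76556451e-01,  1.50600478e+00,  2.13167396e-05,
        1.36073055e+00, -1.20995744e-01]), 'joint_vel': array([ 9.78318119e-04,  3.28810086e-05, -2.66944771e-03, -1.80088167e-03,
        1.30141191e-03, -9.05264823e-04]), 'joint_efforts': array([ 1.01071390e-03, -4.17701232e+01, -2.46404797e+01, -3.12144011e-04,
        5.87145900e-03,  6.58982628e-06]), 'position': array([ 0.18611913, -0.54354037,  0.23051284]), 'tool_rot': array([-3.09730280e+00, -5.15413667e-01,  8.43817493e-05]), 'contact_force': array([-0.08707878,  0.24121945,  0.19893631]), 'torque': array([-0.00778531, -0.01227013,  0.01422705]), 'gripper_force': 0.0, 'width': 1.0049090962164884}
```

View pics/top0.png

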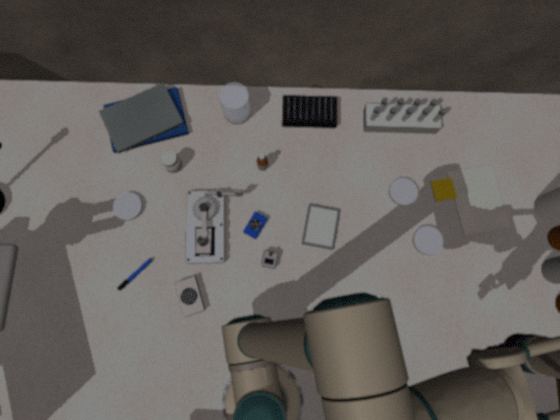

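View pics/scene0.png

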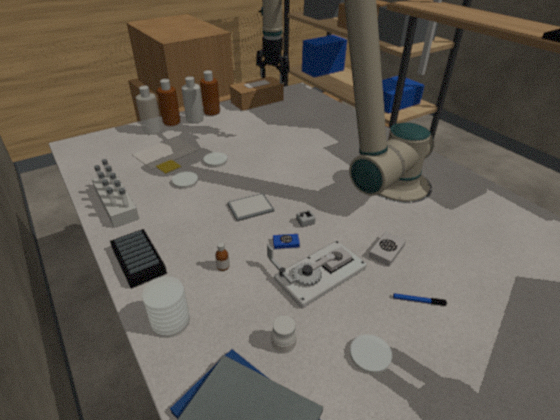

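The top picture shows the clamp around (206,227), with its wheel away from the robot and its pawl tail to the right near (237,193). The pad is at about (321,226). The look-alikes are a blue block (255,224) and a bigger grey one (190,296). Next I'll enlarge the views.

```bash
python3 - <<'E'
import cv2,numpy as np
t=cv2.imread("pics/top0.png");s=cv2.imread("pics/scene0.png")
# top crop x175-355,y180-280 -> x4.4
a=cv2.resize(t[175:275,175:350],None,fx=4.5,fy=4.5,interpolation=cv2.INTER_CUBIC)
cv2.imwrite("pics/topc.png",cv2.convertScaleAbs(a,alpha=1.4))
b=cv2.resize(s[185:310,220:380],None,fx=4.7,fy=4.7,interpolation=cv2.INTER_CUBIC)
cv2.imwrite("pics/scenec.png",cv2.convertScaleAbs(b,alpha=1.4))
E
```

```text
(no output)
```

View pics/topc.png

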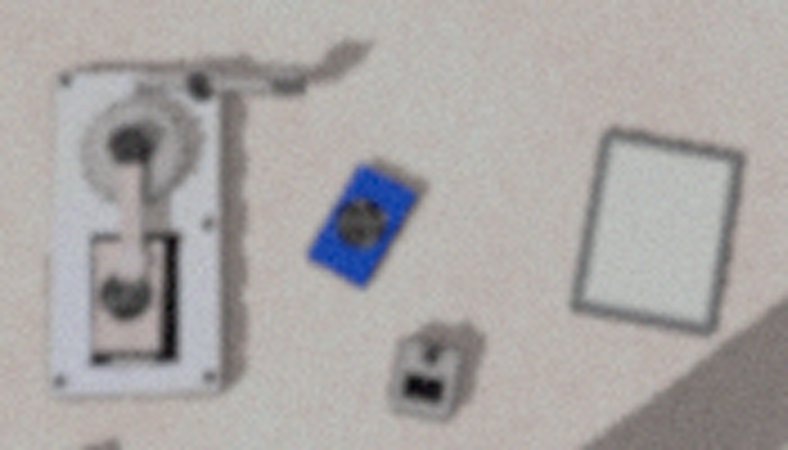

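View pics/scenec.png

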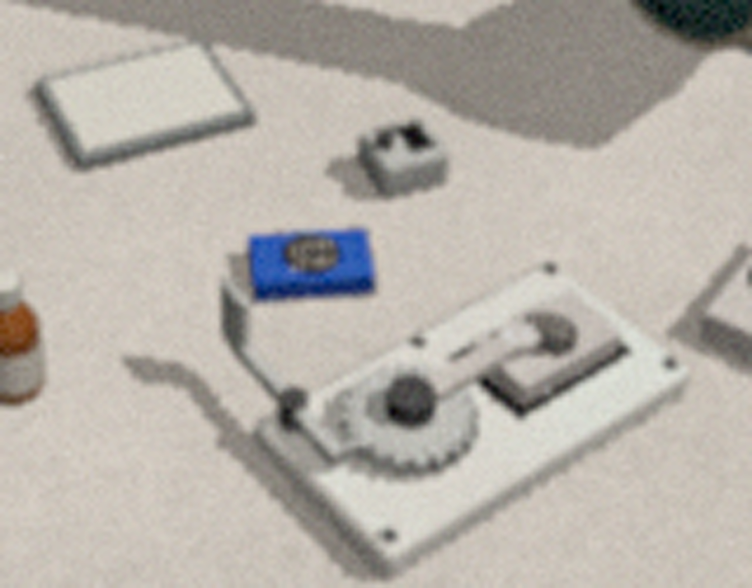

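```bash
cat > h.py <<'E'
import numpy as np
from rig import camera_info
def ray(n,u,v,z,c=None):
    c=c or camera_info(n);K=c["camera_matrix"];E=c["extrinsics"];R=E[:3,:3];t=E[:3,3]
    d=R.T@np.linalg.solve(K,[u,v,1]);o=-R.T@t
    return (o+d*(z-o[2])/d[2])
E
python3 - <<'E'
from h import *
def T(u,v,z): return ray("top",(u+.5)/4.5+174.5,(v+.5)/4.5+174.5,z)
def S(u,v,z): return ray("scene",(u+.5)/4.7+219.5,(v+.5)/4.7+184.5,z)
def q(name,f,pts,z):
    P=np.array([f(u,v,z)[:2] for u,v in pts]);print(name,P.round(4).tolist(),"mean",P.mean(0).round(4))
    print("   edges",[ (round(float(np.hypot(*d)),4),round(float(np.degrees(np.arctan2(d[1],d[0]))),1)) for d in np.roll(P,-1,0)-P])
q("plateT",T,[(58,70),(224,75),(221,391),(50,393)],.025)
q("screwsT",T,[(65,80),(208,224),(210,377),(60,381)],.025)
q("screwsS",S,[(389,535),(418,341),(550,268),(671,363)],.025)
q("padT",T,[(608,130),(744,153),(712,333),(574,308)],.012)
q("padS",S,[(37,88),(203,42),(253,116),(80,162)],.012)
q("chT",T,[(92,237),(163,237),(162,356),(92,358)],.043)
q("axis/armend T",T,[(131,145),(126,297)],.05)
q("axis/armend S",S,[(412,392),(550,330)],.05)
q("pivotT",T,[(201,86)],.04); q("pivotS",S,[(292,405)],.04)
q("tabT",T,[(289,84)],.075); q("tabS",S,[(233,280),(232,345)],.075)
from rig import bot;s=bot.get_state()
from scipy.spatial.transform import Rotation as Ro
print(Ro.from_rotvec(s["tool_rot"]).as_matrix().round(3))
c=camera_info("wrist");print(c)
E
```

```text
plateT [[0.616, 0.2569], [0.6159, 0.1409], [0.3956, 0.1297], [0.3908, 0.2441]] mean [0.5046 0.1929]
   edges [(0.116, -90.1), (0.2205, -177.1), (0.1146, 92.4), (0.2256, 3.2)]
screwsT [[0.6089, 0.2514], [0.5095, 0.1455], [0.4048, 0.1376], [0.399, 0.2381]] mean [0.4806 0.1932]
   edges [(0.1453, -133.2), (0.105, -175.7), (0.1006, 93.3), (0.2103, 3.6)]
screwsS [[0.6036, 0.2527], [0.5049, 0.1461], [0.3994, 0.1396], [0.393, 0.2401]] mean [0.4752 0.1946]
   edges [(0.1453, -132.8), (0.1057, -176.5), (0.1006, 93.6), (0.2109, 3.4)]
padT [[0.5878, -0.1278], [0.574, -0.2227], [0.4469, -0.2004], [0.4613, -0.1063]] mean [ 0.5175 -0.1643]
   edges [(0.0958, -98.2), (0.1291, 170.1), (0.0953, 81.3), (0.1283, -9.7)]
padS [[0.5703, -0.209], [0.444, -0.193], [0.4609, -0.1002], [0.5843, -0.1208]] mean [ 0.5149 -0.1557]
   edges [(0.1273, 172.8), (0.0943, 79.7), (0.1252, -9.5), (0.0892, -99.0)]
chT [[0.4945, 0.2203], [0.4959, 0.1725], [0.4155, 0.1677], [0.4128, 0.214]] mean [0.4547 0.1936]
   edges [(0.0478, -88.3), (0.0806, -176.6), (0.0464, 93.4), (0.082, 4.4)]
axis/armend T [[0.5573, 0.1972], [0.4532
[... 306 characters left out ...]
  edges [(0.0, 0.0)]
tabT [[0.5961, 0.0898]] mean [0.5961 0.0898]
   edges [(0.0, 0.0)]
tabS [[0.5961, 0.0889], [0.6243, 0.1324]] mean [0.6102 0.1106]
   edges [(0.0518, 57.1), (0.0518, -122.9)]
[[ 0.946  0.324 -0.   ]
 [ 0.324 -0.946  0.002]
 [ 0.    -0.002 -1.   ]]
{'camera_matrix': array([[306.94113888,   0.        , 277.96702976],
       [  0.        , 306.94113888, 211.3807441 ],
       [  0.        ,   0.        ,   1.        ]]), 'extrinsics': array([[ 0.32505694, -0.94569258, -0.00187878, -0.57465497],
       [-0.91035088, -0.31344597,  0.270209  , -0.03601471],
       [-0.25612354, -0.08612296, -0.96279986,  0.37723963],
       [ 0.        ,  0.        ,  0.        ,  1.        ]])}
```

Results: the clamp centre is about (0.504, 0.195) with yaw about 3.5°. The predicted tab is at about (0.600, 0.091), which agrees with both cameras. The pad is at about (0.516, -0.160), yaw about -9.5°. I'm moving above the +x side of the tab with the fingers shut.

```bash
python3 -m jog '[{"fingers":1,"delta_pos":[0,0,0],"delta_rot":[0,0,0.134]},{"fingers":1,"delta_pos":[0,0,0],"delta_rot":[0,0,0.134]},{"fingers":1,"delta_pos":[0.0273,-0.0337,0],"delta_rot":[0,0,0]},{"fingers":1,"delta_pos":[0.0273,-0.0337,0],"delta_rot":[0,0,0]},{"fingers":1,"delta_pos":[0.0273,-0.0337,0],"delta_rot":[0,0,0]},{"fingers":1,"delta_pos":[0.0273,-0.0337,0],"delta_rot":[0,0,0]},{"fingers":1,"delta_pos":[0.0273,-0.0337,0],"delta_rot":[0,0,0]},{"fingers":1,"delta_pos":[0.0273,-0.0337,0],"delta_rot":[0,0,0]},{"fingers":1,"delta_pos":[0.0273,-0.0337,0],"delta_rot":[0,0,0]},{"fingers":1,"delta_pos":[0.0273,-0.0337,0],"delta_rot":[0,0,0]},{"fingers":1,"delta_pos":[0.0273,-0.0337,0],"delta_rot":[0,0,0]},{"fingers":1,"delta_pos":[0.0273,-0.0337,0],"delta_rot":[0,0,0]},{"fingers":1,"delta_pos":[0.0273,-0.0337,0],"delta_rot":[0,0,0]},{"fingers":1,"delta_pos":[0.0273,-0.0337,0],"delta_rot":[0,0,0]},{"fingers":1,"delta_pos":[0.0273,-0.0337,0],"delta_rot":[0,0,0]},{"fingers":1,"delta_pos":[0.0273,-0.0337,0],"delta_rot":[0,0,0]},{"fingers":1,"delta_pos":[0.0273,-0.0337,0],"delta_rot":[0,0,0]},{"fingers":1,"delta_pos":[0.0273,-0.0337,0],"delta_rot":[0,0,0]},{"fingers":1,"delta_pos":[0.0273,-0.0337,0],"delta_rot":[0,0,0]},{"fingers":1,"delta_pos":[0.0273,-0.0337,0],"delta_rot":[0,0,0]}]'; cat > st.py <<'E'
from rig import bot
import numpy as np
from scipy.spatial.transform import Rotation as Ro
s=bot.get_state();R=Ro.from_rotvec(s["tool_rot"]).as_matrix()
print("t",s["clock"],"p",s["position"].round(4),"x",R[:,0].round(3),"z",R[:,2].round(3),"F",s["contact_force"].round(2),"w",round(s["width"],3),"g",s["gripper_force"],"q6",s["q"][5])
E
python3 st.py
```

```text
clock: 2.1
position: [0.6398, 0.0934, 0.2307]
tool_rot: [3.14, 0.097, -0.001]
contact_force: [-0.4, -0.4, -0.9]
width: 0.001
gripper_force: 0.0
t 2.1 p [0.6398 0.0934 0.2307] x [ 0.998  0.062 -0.001] z [-0.001 -0.    -1.   ] F [-0.4  -0.36 -0.93] w 0.001 g 0.0 q6 1.5463342294430884
```

```bash
python3 -m jog '[{"fingers":1,"delta_pos":[0,0,0.036],"delta_rot":[0,0,0]},{"fingers":1,"delta_pos":[0,0,0.036],"delta_rot":[0,0,0]},{"fingers":1,"delta_pos":[0,0,0.036],"delta_rot":[0,0,0]},{"fingers":1,"delta_pos":[0,0,0.036],"delta_rot":[0,0,0]},{"fingers":1,"delta_pos":[0,0,0.036],"delta_rot":[0,0,0]},{"fingers":1,"delta_pos":[-0.005,0,0],"delta_rot":[0,0,0]},{"fingers":1,"delta_pos":[-0.005,0,0],"delta_rot":[0,0,0]}]'; python3 st.py
python3 - <<'E'
from rig import capture
import cv2
a=capture("wrist");b=capture("scene")[185:310,220:380]
b=cv2.resize(b,(448,350),interpolation=cv2.INTER_CUBIC)
a=cv2.resize(a,(350*560//420,350))
import numpy as np
im=np.hstack([a[:,:352] if 0 else cv2.resize(a,(350,262)).copy() if 0 else a[:, 58:408],b])
cv2.imwrite("pics/pre.png",cv2.convertScaleAbs(im,alpha=1.3))
E
```

```text
clock: 2.8
position: [0.6286, 0.0911, 0.0509]
tool_rot: [3.14, 0.097, -0.003]
contact_force: [1.2, -0.5, 0.5]
width: -0.004
gripper_force: 0.0
t 2.8 p [0.6286 0.0911 0.0509] x [ 0.998  0.062 -0.002] z [-0.002 -0.    -1.   ] F [ 1.23 -0.46  0.47] w -0.004 g 0.0 q6 1.5435182590567071
```

View pics/pre.png

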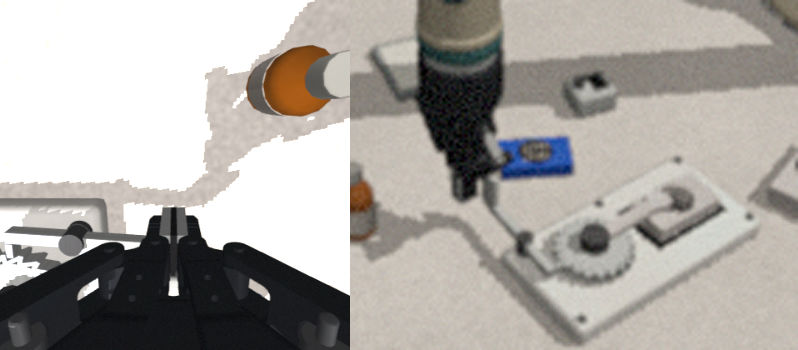

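The wrist view shows the shut fingers just at the pawl tail's end. The scene view shows them on the +x side of the tab, at (490,150). I'm pushing in slowly towards -x.

```bash
python3 -m jog '[{"fingers":1,"delta_pos":[-0.003,0,0],"delta_rot":[0,0,0]},{"fingers":1,"delta_pos":[-0.003,0,0],"delta_rot":[0,0,0]},{"fingers":1,"delta_pos":[-0.003,0,0],"delta_rot":[0,0,0]}]'; python3 -m jog '[{"fingers":1,"delta_pos":[-0.003,0,0],"delta_rot":[0,0,0]},{"fingers":1,"delta_pos":[-0.003,0,0],"delta_rot":[0,0,0]}]';python3 -m jog '[{"fingers":1,"delta_pos":[-0.003,0,0],"delta_rot":[0,0,0]},{"fingers":1,"delta_pos":[-0.003,0,0],"delta_rot":[0,0,0]}]';python3 -m jog '[{"fingers":1,"delta_pos":[-0.003,0,0],"delta_rot":[0,0,0]},{"fingers":1,"delta_pos":[-0.003,0,0],"delta_rot":[0,0,0]},{"fingers":1,"delta_pos":[-0.003,0,0],"delta_rot":[0,0,0]}]'
```

```text
clock: 3.2
position: [0.6206, 0.0906, 0.0525]
tool_rot: [3.14, 0.097, 0.003]
contact_force: [-0.8, 0.3, -0.4]
width: -0.002
gripper_force: 0.0
clock: 3.4
position: [0.6166, 0.0904, 0.0521]
tool_rot: [-3.14, -0.097, -0.009]
contact_force: [5.0, 1.0, -1.4]
width: -0.002
gripper_force: 2.4
clock: 3.6
position: [0.608, 0.0899, 0.0515]
tool_rot: [-3.14, -0.097, 0.001]
contact_force: [2.4, 0.3, 1.8]
width: -0.0
gripper_force: 0.7
clock: 3.9
position: [0.5988, 0.0893, 0.0511]
tool_rot: [3.14, 0.097, -0.001]
contact_force: [1.9, 1.0, 0.7]
width: -0.003
gripper_force: 0.8
```

Contact came at x≈0.617, so the tab has moved about 19 mm (pawl about 0.3 rad or more). I'm holding it there while the arm swings.

```bash
Z='x'; python3 -m jog '[{"fingers":1,"delta_pos":[-0.002,0,0],"delta_rot":[0,0,0]},{"fingers":1,"delta_pos":[0,0,0],"delta_rot":[0,0,0]},{"fingers":1,"delta_pos":[0,0,0],"delta_rot":[0,0,0]},{"fingers":1,"delta_pos":[0,0,0],"delta_rot":[0,0,0]},{"fingers":1,"delta_pos":[0,0,0],"delta_rot":[0,0,0]},{"fingers":1,"delta_pos":[0,0,0],"delta_rot":[0,0,0]},{"fingers":1,"delta_pos":[0,0,0],"delta_rot":[0,0,0]},{"fingers":1,"delta_pos":[0,0,0],"delta_rot":[0,0,0]},{"fingers":1,"delta_pos":[0,0,0],"delta_rot":[0,0,0]},{"fingers":1,"delta_pos":[0,0,0],"delta_rot":[0,0,0]},{"fingers":1,"delta_pos":[0,0,0],"delta_rot":[0,0,0]},{"fingers":1,"delta_pos":[0,0,0],"delta_rot":[0,0,0]},{"fingers":1,"delta_pos":[0,0,0],"delta_rot":[0,0,0]},{"fingers":1,"delta_pos":[0,0,0],"delta_rot":[0,0,0]},{"fingers":1,"delta_pos":[0,0,0],"delta_rot":[0,0,0]},{"fingers":1,"delta_pos":[0,0,0],"delta_rot":[0,0,0]},{"fingers":1,"delta_pos":[0,0,0],"delta_rot":[0,0,0]},{"fingers":1,"delta_pos":[0,0,0],"delta_rot":[0,0,0]},{"fingers":1,"delta_pos":[0,0,0],"delta_rot":[0,0,0]},{"fingers":1,"delta_pos":[0,0,0],"delta_rot":[0,0,0]}]'
python3 -m jog '[{"fingers":1,"delta_pos":[0,0,0],"delta_rot":[0,0,0]},{"fingers":1,"delta_pos":[0,0,0],"delta_rot":[0,0,0]},{"fingers":1,"delta_pos":[0,0,0],"delta_rot":[0,0,0]},{"fingers":1,"delta_pos":[0,0,0],"delta_rot":[0,0,0]},{"fingers":1,"delta_pos":[0,0,0],"delta_rot":[0,0,0]},{"fingers":1,"delta_pos":[0,0,0],"delta_rot":[0,0,0]},{"fingers":1,"delta_pos":[0,0,0],"delta_rot":[0,0,0]},{"fingers":1,"delta_pos":[0,0,0],"delta_rot":[0,0,0]},{"fingers":1,"delta_pos":[0,0,0],"delta_rot":[0,0,0]},{"fingers":1,"delta_pos":[0,0,0],"delta_rot":[0,0,0]},{"fingers":1,"delta_pos":[0,0,0],"delta_rot":[0,0,0]},{"fingers":1,"delta_pos":[0,0,0],"delta_rot":[0,0,0]},{"fingers":1,"delta_pos":[0,0,0],"delta_rot":[0,0,0]},{"fingers":1,"delta_pos":[0,0,0],"delta_rot":[0,0,0]},{"fingers":1,"delta_pos":[0,0,0],"delta_rot":[0,0,0]},{"fingers":1,"delta_pos":[0,0,0],"delta_rot":[0,0,0]},{"fingers":1,"delta_pos":[0,0,0],"delta_rot":[0,0,0]},{"fingers":1,"delta_pos":[0,0,0],"delta_rot":[0,0,0]},{"fingers":1,"delta_pos":[0,0,0],"delta_rot":[0,0,0]},{"fingers":1,"delta_pos":[0,0,0],"delta_rot":[0,0,0]}]'
python3 - <<'E'
from rig import capture
import cv2,numpy as np
a=cv2.resize(capture("scene")[185:310,220:380],(512,400),interpolation=cv2.INTER_CUBIC)
b=cv2.resize(capture("top")[175:275,175:247],(288,400),interpolation=cv2.INTER_CUBIC)
cv2.imwrite("pics/swung.png",cv2.convertScaleAbs(np.hstack([a,b]),alpha=1.3))
E
```

```text
clock: 5.9
position: [0.5973, 0.0891, 0.0513]
tool_rot: [3.14, 0.097, -0.0]
contact_force: [1.3, -0.7, -0.6]
width: -0.003
gripper_force: 0.8
clock: 7.9
position: [0.5973, 0.0891, 0.0513]
tool_rot: [3.14, 0.097, -0.0]
contact_force: [1.5, -1.7, 0.2]
width: 0.002
gripper_force: 0.8
```

View pics/swung.png

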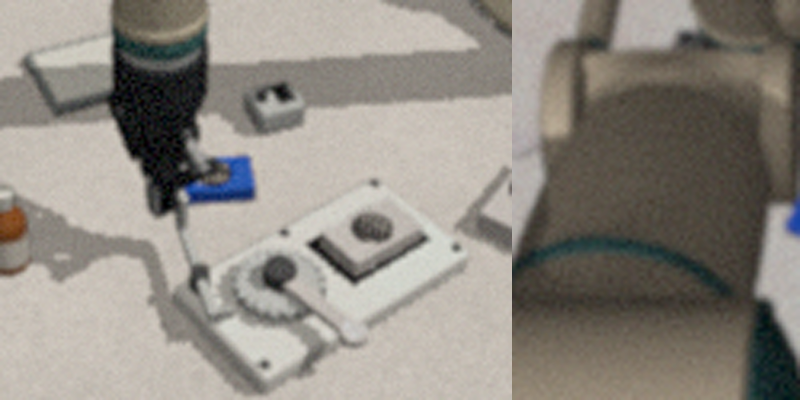

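```bash
python3 -m jog '[{"fingers":1,"delta_pos":[0,0,0],"delta_rot":[0,0,0]},{"fingers":1,"delta_pos":[0,0,0],"delta_rot":[0,0,0]},{"fingers":1,"delta_pos":[0,0,0],"delta_rot":[0,0,0]},{"fingers":1,"delta_pos":[0,0,0],"delta_rot":[0,0,0]},{"fingers":1,"delta_pos":[0,0,0],"delta_rot":[0,0,0]},{"fingers":1,"delta_pos":[0,0,0],"delta_rot":[0,0,0]},{"fingers":1,"delta_pos":[0,0,0],"delta_rot":[0,0,0]},{"fingers":1,"delta_pos":[0,0,0],"delta_rot":[0,0,0]}]'
python3 - <<'E'
from h import *
from rig import capture
import cv2
e=ray("scene",220+355/3.2,185+330/3.2,.052)
yaw=np.radians(3.5);ax=np.array([.504+.05*np.cos(yaw),.195+.05*np.sin(yaw)])
d=e[:2]-ax;print(e,ax,np.hypot(*d),"wheel",np.pi-(np.arctan2(d[1],d[0])-yaw))
# change since last picture
a=cv2.imread("pics/swung.png")[:,:512].astype(int)
b=cv2.convertScaleAbs(cv2.resize(capture("scene")[185:310,220:380],(512,400),interpolation=cv2.INTER_CUBIC),alpha=1.3).astype(int)
D=cv2.blur(np.abs(a-b).mean(2),(9,9));print("max diff",D.max(),D[240:360,230:400].max())
E
```

```text
clock: 8.8
position: [0.5973, 0.0891, 0.0513]
tool_rot: [3.14, 0.097, -0.0]
contact_force: [0.3, -1.5, -1.2]
width: -0.0
gripper_force: 0.8
[0.54045115 0.28238911 0.052     ] [0.55390674 0.19805243] 0.08540333097492292 wheel 1.4736701289396765
max diff 14.390946502057613 7.991769547325099
```

The arm is at about 1.47 rad and no longer moving, so it has reached the stop. I'm releasing the pawl, retreating, and moving over the chamber with the fingers open.

```bash
python3 -m jog '[{"fingers":1,"delta_pos":[0.004,0,0],"delta_rot":[0,0,0]},{"fingers":1,"delta_pos":[0.005,0,0],"delta_rot":[0,0,0]},{"fingers":1,"delta_pos":[0.005,0,0],"delta_rot":[0,0,0]},{"fingers":1,"delta_pos":[0.006,0,0],"delta_rot":[0,0,0]},{"fingers":1,"delta_pos":[0.006,0,0],"delta_rot":[0,0,0]},{"fingers":1,"delta_pos":[0.008,0,0],"delta_rot":[0,0,0]},{"fingers":1,"delta_pos":[0,0,0],"delta_rot":[0,0,0]},{"fingers":1,"delta_pos":[0,0,-0.036],"delta_rot":[0,0,0]},{"fingers":1,"delta_pos":[0,0,-0.036],"delta_rot":[0,0,0]},{"fingers":1,"delta_pos":[0,0,-0.036],"delta_rot":[0,0,0]},{"fingers":1,"delta_pos":[0,0,-0.036],"delta_rot":[0,0,0]},{"fingers":0,"delta_pos":[-0.028,-0.019,0],"delta_rot":[0,0,0]},{"fingers":0,"delta_pos":[-0.028,-0.019,0],"delta_rot":[0,0,0]},{"fingers":0,"delta_pos":[-0.028,-0.019,0],"delta_rot":[0,0,0]},{"fingers":0,"delta_pos":[-0.028,-0.019,0],"delta_rot":[0,0,0]},{"fingers":0,"delta_pos":[-0.028,-0.019,0],"delta_rot":[0,0,0]},{"fingers":0,"delta_pos":[-0.028,-0.019,0],"delta_rot":[0,0,0]},{"fingers":0,"delta_pos":[0,0,0],"delta_rot":[0,0,0]},{"fingers":0,"delta_pos":[0,0,0],"delta_rot":[0,0,0]}]'; python3 - <<'E'
from rig import capture,camera_info
import cv2,pickle
c=camera_info("wrist");pickle.dump(c,open("w1.pkl","wb"))
a=capture("wrist");print(a.mean());cv2.imwrite("pics/w1.png",cv2.resize(cv2.convertScaleAbs(a,alpha=.85),(784,588),interpolation=cv2.INTER_CUBIC))
E
python3 st.py
```

```text
clock: 10.75
position: [0.4561, 0.195, 0.1956]
tool_rot: [3.14, 0.099, 0.001]
contact_force: [0.5, -0.7, 1.1]
width: 1.006
gripper_force: 0.0
135.91734552154196
t 10.8 p [0.457  0.1947 0.1956] x [0.998 0.062 0.001] z [ 0.001 -0.    -1.   ] F [ 0.35 -0.36  0.74] w 0.999 g 0.0 q6 1.7715313303404945
```

View pics/w1.png

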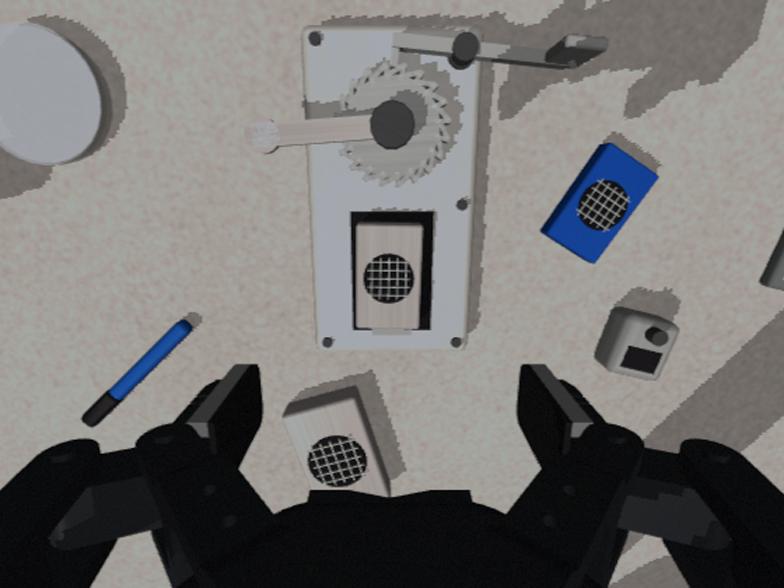

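The arm lies fully back, ending at (264,136), and the pawl is at rest. The chamber is free: its corners are near (356,223), (423,223), (420,328) and (356,328).

```bash
python3 - <<'E'
from h import *
import pickle,cv2
c=pickle.load(open("w1.pkl","rb"))
a=cv2.imread("pics/w1.png")[195:355,330:450]
cv2.imwrite("pics/w1c.png",cv2.resize(a,None,fx=3.7,fy=3.7,interpolation=cv2.INTER_CUBIC))
def q(name,pts,z):
    P=np.array([ray("wrist",u/1.4,v/1.4,z,c)[:2] for u,v in pts]);print(name,P.round(4).tolist(),"mean",P.mean(0).round(4))
    print("   edges",[ (round(float(np.hypot(*d)),4),round(float(np.degrees(np.arctan2(d[1],d[0]))),1)) for d in np.roll(P,-1,0)-P])
for z in (.025,.035,.043):q("ch",[(356,223),(423,223),(420,327),(356,327)],z)
q("window",[(389,277)],.043)
q("screws",[(315,38),(461,204),(456,342),(327,342)],.025)
E
```

```text
ch [[0.4897, 0.2204], [0.4928, 0.1722], [0.4136, 0.1677], [0.4104, 0.2169]] mean [0.4516 0.1943]
   edges [(0.0482, -86.3), (0.0793, -176.8), (0.0492, 93.7), (0.0794, 2.5)]
ch [[0.4908, 0.2197], [0.4938, 0.1731], [0.4171, 0.1687], [0.414, 0.2163]] mean [0.4539 0.1944]
   edges [(0.0467, -86.3), (0.0768, -176.8), (0.0477, 93.7), (0.0768, 2.5)]
ch [[0.4916, 0.2191], [0.4946, 0.1738], [0.4199, 0.1695], [0.4169, 0.2158]] mean [0.4558 0.1946]
   edges [(0.0454, -86.3), (0.0748, -176.8), (0.0464, 93.7), (0.0748, 2.5)]
window [[0.4556, 0.1944]] mean [0.4556 0.1944]
   edges [(0.0, 0.0)]
screws [[0.6062, 0.2519], [0.5079, 0.1464], [0.4031, 0.1388], [0.3966, 0.2388]] mean [0.4784 0.194 ]
   edges [(0.1443, -133.0), (0.1051, -175.8), (0.1003, 93.7), (0.2101, 3.6)]
```

View pics/w1c.png

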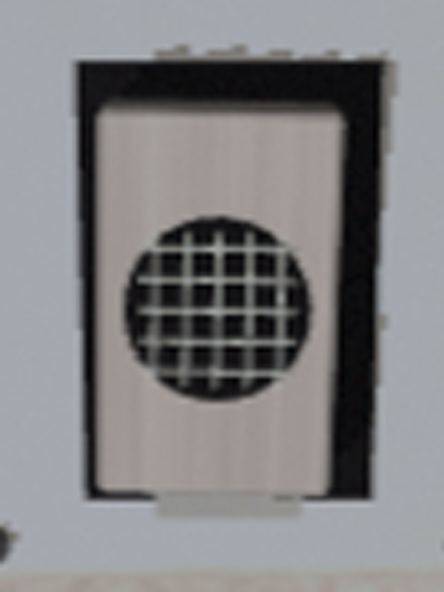

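Corners at z=0.043 give 75x46 mm, centred at (0.455, 0.1945) and aligned with the tool. I'm descending to grasp.

```bash
python3 -m jog '[{"fingers":0,"delta_pos":[-0.002,0,0.03],"delta_rot":[0,0,0]},{"fingers":0,"delta_pos":[0,0,0.035],"delta_rot":[0,0,0]},{"fingers":0,"delta_pos":[0,0,0.035],"delta_rot":[0,0,0]},{"fingers":0,"delta_pos":[0,0,0.03],"delta_rot":[0,0,0]},{"fingers":0,"delta_pos":[0,0,0.02],"delta_rot":[0,0,0]},{"fingers":0,"delta_pos":[0,0,0.01],"delta_rot":[0,0,0]},{"fingers":0,"delta_pos":[0,0,0.01],"delta_rot":[0,0,0]},{"fingers":0,"delta_pos":[0,0,0],"delta_rot":[0,0,0]}]';python3 -m jog '[{"fingers":0.3,"delta_pos":[0,0,0],"delta_rot":[0,0,0]},{"fingers":0.4,"delta_pos":[0,0,0],"delta_rot":[0,0,0]},{"fingers":0.4,"delta_pos":[0,0,0],"delta_rot":[0,0,0]}]';python3 -m jog '[{"fingers":0.6,"delta_pos":[0,0,0],"delta_rot":[0,0,0]},{"fingers":1,"delta_pos":[0,0,0],"delta_rot":[0,0,0]},{"fingers":1,"delta_pos":[0,0,0],"delta_rot":[0,0,0]},{"fingers":1,"delta_pos":[0,0,0],"delta_rot":[0,0,0]},{"fingers":1,"delta_pos":[0,0,0],"delta_rot":[0,0,0]}]'
```

```text
clock: 11.6
position: [0.4548, 0.1942, 0.0246]
tool_rot: [3.14, 0.096, -0.002]
contact_force: [-0.5, 0.3, 0.7]
width: 0.997
gripper_force: 0.0
clock: 11.9
position: [0.4552, 0.1947, 0.0261]
tool_rot: [-3.14, -0.097, -0.003]
contact_force: [-0.9, 0.0, -0.3]
width: 0.603
gripper_force: 0.0
clock: 12.4
position: [0.4552, 0.1948, 0.0264]
tool_rot: [-3.14, -0.097, -0.003]
contact_force: [-0.4, -0.6, 5.4]
width: 0.523
gripper_force: 62.4
```

```bash
python3 -m jog '[{"fingers":1,"delta_pos":[0,0,-0.005],"delta_rot":[0,0,0]},{"fingers":1,"delta_pos":[0,0,-0.015],"delta_rot":[0,0,0]},{"fingers":1,"delta_pos":[0,0,-0.03],"delta_rot":[0,0,0]},{"fingers":1,"delta_pos":[0,0,-0.04],"delta_rot":[0,0,0]},{"fingers":1,"delta_pos":[0,0,-0.04],"delta_rot":[0,0,0]},{"fingers":1,"delta_pos":[0,0,-0.03],"delta_rot":[0,0,0]},{"fingers":1,"delta_pos":[0,0,-0.015],"delta_rot":[0,0,0]},{"fingers":1,"delta_pos":[0,0.02,0],"delta_rot":[0,0,0]},{"fingers":1,"delta_pos":[0,0.035,0],"delta_rot":[0,0,0]},{"fingers":1,"delta_pos":[0,0.04,0],"delta_rot":[0,0,0]},{"fingers":1,"delta_pos":[-0.007,0.04,0],"delta_rot":[0,0,0]},{"fingers":1,"delta_pos":[0,0.04,0],"delta_rot":[0,0,0]},{"fingers":1,"delta_pos":[0,0.04,0],"delta_rot":[0,0,0]},{"fingers":1,"delta_pos":[0,0.04,0],"delta_rot":[0,0,0]},{"fingers":1,"delta_pos":[0,0.04,0],"delta_rot":[0,0,0]},{"fingers":1,"delta_pos":[0,0.035,0],"delta_rot":[0,0,0]},{"fingers":1,"delta_pos":[0,0.025,0],"delta_rot":[0,0,0]},{"fingers":1,"delta_pos":[0,0,0],"delta_rot":[0,0,0.113]},{"fingers":1,"delta_pos":[0,0,0],"delta_rot":[0,0,0.114]},{"fingers":1,"delta_pos":[0,0,0],"delta_rot":[0,0,0]}]'; python3 - <<'E'
from rig import capture,camera_info
import cv2,pickle
c=camera_info("wrist");pickle.dump(c,open("w2.pkl","wb"))
a=capture("wrist");cv2.imwrite("pics/w2.png",cv2.resize(cv2.convertScaleAbs(a,alpha=.85),(784,588),interpolation=cv2.INTER_CUBIC))
E
python3 st.py
```

```text
clock: 14.4
position: [0.4691, -0.1604, 0.2003]
tool_rot: [-3.131, 0.26, 0.001]
contact_force: [-1.2, 0.8, -0.8]
width: 0.522
gripper_force: 61.6
t 14.45 p [ 0.4691 -0.1602  0.2004] x [ 0.987 -0.162 -0.   ] z [-0. -0. -1.] F [-0.12 -0.05 -1.89] w 0.518 g 61.635435819625854 q6 1.2645470172699913
```

View pics/w2.png

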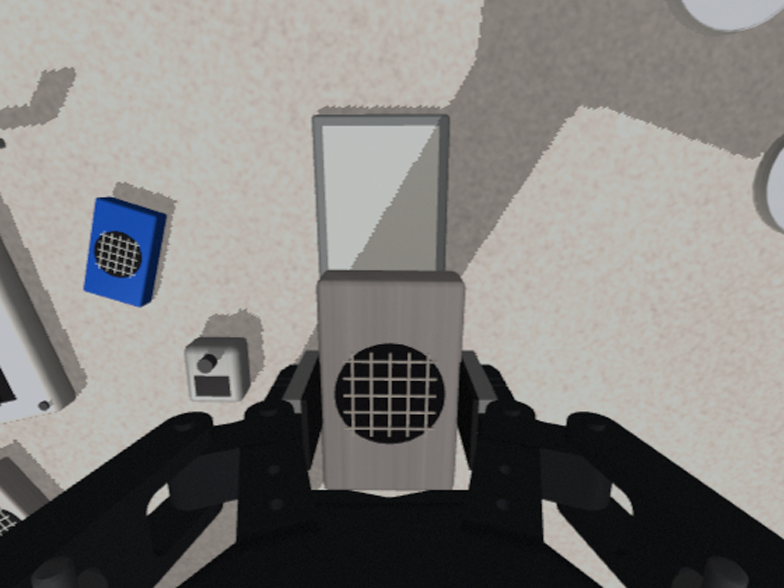

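The pad's far corners are at about (314,116) and (449,115), with its sides running down to (320,268) and (446,268). The chamber is held squarely with its window at (389,393). Now I'll compute the correction.

```bash
python3 - <<'E'
from h import *
import pickle
c=pickle.load(open("w2.pkl","rb"))
f=lambda u,v,z:ray("wrist",u/1.4,v/1.4,z,c)[:2]
A,B,L,Rr=f(314,116,.012),f(449,115,.012),f(320,268,.012),f(446,268,.012)
ang=lambda d:np.degrees(np.arctan2(d[1],d[0]))
print("far",A,B,np.hypot(*(A-B)),"dir+90",ang(A-B)-90,"sides",ang(A-L),ang(B-Rr),"width near",np.hypot(*(L-Rr)))
for yd in (-8.5,-9.5,-10):
  y=np.radians(yd);print(yd,(A+B)/2-.065*np.array([np.cos(y),np.sin(y)]))
for z in (.212,.2175,.222):
  P=[f(*p,z) for p in [(319,279),(462,280),(456,489),(326,489)]]
  print(z,"w",np.hypot(*(P[0]-P[1])),"len",np.hypot(*((P[0]+P[1]-P[2]-P[3])/2)),"yaw",ang(P[0]+P[1]-P[2]-P[3]),"win",f(389.5,393,z),"ctr",sum(P)/4,"front",(P[0]+P[1])/2)
E
```

```text
far [ 0.58508525 -0.12603398] [ 0.56999219 -0.22106094] 0.09621810429958368 dir+90 -9.024857165180379 sides -9.697318507944944 -8.464914540228282 width near 0.0986047429059188
-8.5 [ 0.51325269 -0.16393985]
-9.5 [ 0.51343016 -0.16281937]
-10 [ 0.51352622 -0.16226033]
0.212 w 0.044338379280989666 len 0.07724392787867419 yaw -9.24041201639837 win [ 0.46705772 -0.16095926] ctr [ 0.46739931 -0.16144791] front [ 0.50552009 -0.16764972]
0.2175 w 0.042457212371876316 len 0.07396666056733599 yaw -9.240412016398373 win [ 0.46999748 -0.16144379] ctr [ 0.47032457 -0.16191171] front [ 0.50682798 -0.16785039]
0.222 w 0.04091807580987448 len 0.07128526003987752 yaw -9.24041201639838 win [ 0.47240273 -0.16184022] ctr [ 0.47271797 -0.16229118] front [ 0.50789808 -0.16801458]
```

```bash
python3 -m jog '[{"fingers":1,"delta_pos":[0.016,-0.002,0],"delta_rot":[0,0,0]},{"fingers":1,"delta_pos":[0.016,-0.002,0],"delta_rot":[0,0,0]},{"fingers":1,"delta_pos":[0.015,-0.002,0.02],"delta_rot":[0,0,0]},{"fingers":1,"delta_pos":[0,0,0.035],"delta_rot":[0,0,0]},{"fingers":1,"delta_pos":[0,0,0.035],"delta_rot":[0,0,0]},{"fingers":1,"delta_pos":[0,0,0.035],"delta_rot":[0,0,0]},{"fingers":1,"delta_pos":[0,0,0.025],"delta_rot":[0,0,0]},{"fingers":1,"delta_pos":[0,0,0.015],"delta_rot":[0,0,0]},{"fingers":1,"delta_pos":[0,0,0.005],"delta_rot":[0,0,0]},{"fingers":1,"delta_pos":[0,0,0],"delta_rot":[0,0,0]},{"fingers":1,"delta_pos":[0,0,0],"delta_rot":[0,0,0]}]'; python3 st.py; python3 -m jog '[{"fingers":1,"delta_pos":[0,0,0.002],"delta_rot":[0,0,0]},{"fingers":1,"delta_pos":[0,0,0.001],"delta_rot":[0,0,0]},{"fingers":1,"delta_pos":[0,0,0],"delta_rot":[0,0,0]},{"fingers":1,"delta_pos":[0,0,0],"delta_rot":[0,0,0]}]'
```

```text
clock: 15.55
position: [0.5176, -0.1623, 0.0312]
tool_rot: [3.13, -0.258, 0.003]
contact_force: [0.3, 0.6, -1.3]
width: 0.522
gripper_force: 61.6
t 15.55 p [ 0.5176 -0.1623  0.0312] x [ 0.987 -0.163  0.002] z [ 0.002 -0.001 -1.   ] F [ 0.3   0.64 -1.28] w 0.522 g 61.6441547870636 q6 1.3030714295167072
clock: 15.95
position: [0.5169, -0.1621, 0.0276]
tool_rot: [3.131, -0.259, 0.001]
contact_force: [0.2, -0.6, -0.5]
width: 0.522
gripper_force: 61.6
```

```bash
python3 -m jog '[{"fingers":1,"delta_pos":[0,0,0.002],"delta_rot":[0,0,0]},{"fingers":1,"delta_pos":[0,0,0.001],"delta_rot":[0,0,0]},{"fingers":1,"delta_pos":[0,0,0.001],"delta_rot":[0,0,0]},{"fingers":1,"delta_pos":[0,0,0],"delta_rot":[0,0,0]}]';python3 -m jog '[{"fingers":1,"delta_pos":[0,0,0.001],"delta_rot":[0,0,0]},{"fingers":1,"delta_pos":[0,0,0.001],"delta_rot":[0,0,0]},{"fingers":1,"delta_pos":[0,0,0],"delta_rot":[0,0,0]}]';python3 -m jog '[{"fingers":1,"delta_pos":[0,0,0.001],"delta_rot":[0,0,0]},{"fingers":1,"delta_pos":[0,0,0],"delta_rot":[0,0,0]}]'
```

```text
clock: 16.35
position: [0.5166, -0.162, 0.0231]
tool_rot: [-3.131, 0.259, 0.001]
contact_force: [-0.3, 0.5, -1.1]
width: 0.522
gripper_force: 61.6
clock: 16.65
position: [0.5167, -0.162, 0.0211]
tool_rot: [3.131, -0.259, -0.0]
contact_force: [0.2, -0.1, -0.4]
width: 0.521
gripper_force: 61.6
clock: 16.85
position: [0.5167, -0.162, 0.0202]
tool_rot: [3.131, -0.259, -0.0]
contact_force: [0.2, 0.1, -1.2]
width: 0.521
gripper_force: 61.6
```

```bash
python3 -m jog '[{"fingers":1,"delta_pos":[0,0,0.001],"delta_rot":[0,0,0]},{"fingers":1,"delta_pos":[0,0,0],"delta_rot":[0,0,0]},{"fingers":1,"delta_pos":[0,0,0],"delta_rot":[0,0,0]}]';python3 -m jog '[{"fingers":1,"delta_pos":[0,0,0.001],"delta_rot":[0,0,0]},{"fingers":1,"delta_pos":[0,0,0],"delta_rot":[0,0,0]},{"fingers":1,"delta_pos":[0,0,0],"delta_rot":[0,0,0]}]'
python3 - <<'E'
from rig import capture,camera_info
import cv2,pickle
c=camera_info("wrist");pickle.dump(c,open("w3.pkl","wb"))
a=capture("wrist");cv2.imwrite("pics/w3.png",cv2.resize(a,(784,588),interpolation=cv2.INTER_CUBIC))
E
```

```text
clock: 17.15
position: [0.5168, -0.162, 0.0193]
tool_rot: [3.131, -0.259, -0.0]
contact_force: [-0.5, 0.2, -1.6]
width: 0.518
gripper_force: 61.6
clock: 17.45
position: [0.5168, -0.162, 0.0183]
tool_rot: [3.131, -0.259, -0.0]
contact_force: [-0.1, -0.1, -0.3]
width: 0.525
gripper_force: 61.6
```

View pics/w3.png

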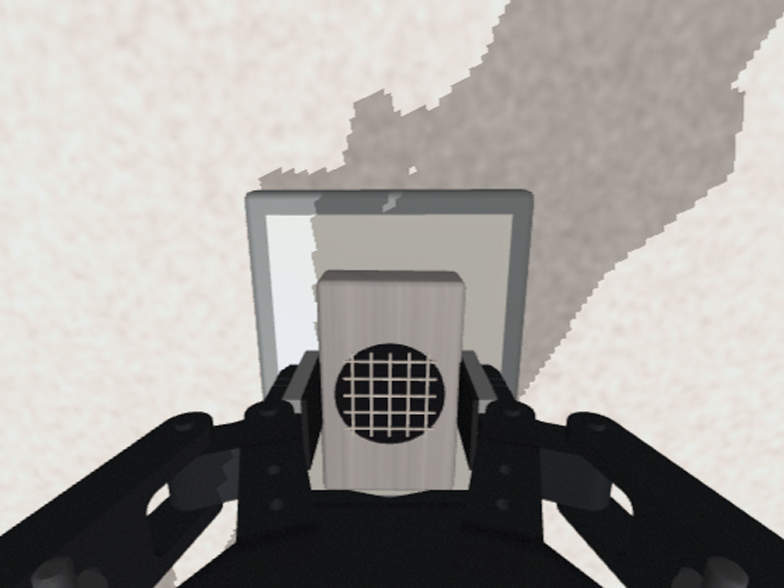

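```bash
python3 - <<'E'
from h import *
import pickle
c=pickle.load(open("w3.pkl","rb"))
f=lambda u,v,z:ray("wrist",u/1.4,v/1.4,z,c)[:2]
ang=lambda d:np.degrees(np.arctan2(d[1],d[0]))
A,B,L,R=f(247,194,.012),f(532,194,.012),f(258,350,.012),f(521,350,.012)
print(A,B,np.hypot(*(A-B)),ang(A-B)-90,ang(A-L),ang(B-R),np.hypot(*(L-R)))
y=np.radians(-9.3);e=np.array([np.cos(y),np.sin(y)])
print("pad ctr",(A+B)/2-.065*e)
for zt in (.030,.032,.034):
  P=[f(*p,zt) for p in [(319,280),(462,280),(456,489),(326,489)]]
  ct=sum(P)/4;d=(A+B)/2-.065*e-ct;n=np.array([-e[1],e[0]])
  print(zt,np.hypot(*(P[0]-P[1])),np.hypot(*((P[0]+P[1]-P[2]-P[3])/2)),ang(P[0]+P[1]-P[2]-P[3]),"ctr",ct,"need fwd,left",d@e,d@n,"front bottom",f(390,271,zt-.018),"pad-far gap",((A+B)/2-f(390,271,zt-.018))@e)
E
```

```text
[ 0.58579306 -0.12604048] [ 0.57023873 -0.22008025] 0.09531744774573803 -9.391781868367744 -10.372140251766634 -8.387742455106011 0.09726346857611667
pad ctr [ 0.51387027 -0.16255612]
0.03 0.04433042777369489 0.07702841482776043 -9.210522334656606 ctr [ 0.51506366 -0.16308408] need fwd,left -0.0012630258717683334 0.0003281618955276805 front bottom [ 0.55201754 -0.1689474 ] pad-far gap 0.026321291304789083
0.032 0.04364621732525481 0.075839532858902 -9.210522334656591 ctr [ 0.51612787 -0.16325217] need fwd,left -0.0023404103734581995 0.0003220666721661632 front bottom [ 0.55245116 -0.16901553] pad-far gap 0.02588236376830078
0.034 0.04296200687681474 0.07465065089004341 -9.21052233465662 ctr [ 0.51719208 -0.16342026] need fwd,left -0.003417794875147965 0.00031597144880471866 front bottom [ 0.55288478 -0.16908367] pad-far gap 0.02544343623181248
```

Centred to within about 1–2 mm and aligned within 0.2°. I'm continuing down to contact.

```bash
for i in 1; do python3 -m jog '[{"fingers":1,"delta_pos":[0,0,0.001],"delta_rot":[0,0,0]},{"fingers":1,"delta_pos":[0,0,0],"delta_rot":[0,0,0]},{"fingers":1,"delta_pos":[0,0,0],"delta_rot":[0,0,0]}]'|egrep 'pos|contact'; python3 -m jog '[{"fingers":1,"delta_pos":[0,0,0.001],"delta_rot":[0,0,0]},{"fingers":1,"delta_pos":[0,0,0],"delta_rot":[0,0,0]},{"fingers":1,"delta_pos":[0,0,0],"delta_rot":[0,0,0]}]'|egrep 'pos|contact'; done
```

```text
position: [0.5168, -0.162, 0.0173]
contact_force: [-0.7, 0.3, -0.5]
position: [0.5168, -0.162, 0.0162]
contact_force: [-0.8, -0.4, -0.4]
```

```bash
python3 -m jog '[{"fingers":1,"delta_pos":[0,0,0.001],"delta_rot":[0,0,0]},{"fingers":1,"delta_pos":[0,0,0],"delta_rot":[0,0,0]},{"fingers":1,"delta_pos":[0,0,0],"delta_rot":[0,0,0]}]'|egrep 'pos|contact'; python3 -m jog '[{"fingers":1,"delta_pos":[0,0,0.001],"delta_rot":[0,0,0]},{"fingers":1,"delta_pos":[0,0,0],"delta_rot":[0,0,0]},{"fingers":1,"delta_pos":[0,0,0],"delta_rot":[0,0,0]}]'|egrep 'pos|contact'
```

```text
position: [0.5168, -0.1621, 0.0153]
contact_force: [-0.5, 0.8, -0.7]
position: [0.5168, -0.1621, 0.0143]
contact_force: [-0.6, 0.0, -1.5]
```

```bash
python3 -m jog '[{"fingers":1,"delta_pos":[0,0,0.001],"delta_rot":[0,0,0]},{"fingers":1,"delta_pos":[0,0,0],"delta_rot":[0,0,0]},{"fingers":1,"delta_pos":[0,0,0],"delta_rot":[0,0,0]}]'|egrep 'pos|contact'; python3 -m jog '[{"fingers":1,"delta_pos":[0,0,0.001],"delta_rot":[0,0,0]},{"fingers":1,"delta_pos":[0,0,0],"delta_rot":[0,0,0]},{"fingers":1,"delta_pos":[0,0,0],"delta_rot":[0,0,0]}]'|egrep 'pos|contact'
```

```text
position: [0.5169, -0.1621, 0.0135]
contact_force: [-0.3, -0.3, 0.3]
position: [0.5169, -0.1621, 0.0134]
contact_force: [-2.3, 0.4, 8.5]
```

Contact is firm at TCP z 0.0134 (8.5 N). I'm unloading, opening, and lifting away.

```bash
python3 -m jog '[{"fingers":1,"delta_pos":[0,0,-0.001],"delta_rot":[0,0,0]},{"fingers":0.4,"delta_pos":[0,0,0],"delta_rot":[0,0,0]},{"fingers":0.3,"delta_pos":[0,0,0],"delta_rot":[0,0,0]},{"fingers":0.1,"delta_pos":[0,0,0],"delta_rot":[0,0,0]},{"fingers":0.1,"delta_pos":[0,0,0],"delta_rot":[0,0,0]},{"fingers":0.1,"delta_pos":[0,0,-0.01],"delta_rot":[0,0,0]},{"fingers":0.1,"delta_pos":[0,0,-0.03],"delta_rot":[0,0,0]},{"fingers":0.1,"delta_pos":[0,0,-0.04],"delta_rot":[0,0,0]},{"fingers":0.1,"delta_pos":[0,0,-0.04],"delta_rot":[0,0,0]},{"fingers":0.1,"delta_pos":[0,0,-0.04],"delta_rot":[0,0,0]},{"fingers":0.1,"delta_pos":[-0.03,0,-0.02],"delta_rot":[0,0,0]},{"fingers":0.1,"delta_pos":[-0.03,0,0],"delta_rot":[0,0,0]},{"fingers":0.1,"delta_pos":[0,0,0],"delta_rot":[0,0,0]},{"fingers":0.1,"delta_pos":[0,0,0],"delta_rot":[0,0,0]}]'
python3 - <<'E'
from rig import capture,camera_info
import cv2,pickle
c=camera_info("wrist");pickle.dump(c,open("w4.pkl","wb"))
a=capture("wrist");cv2.imwrite("pics/w4.png",cv2.resize(cv2.convertScaleAbs(a,alpha=.85),(784,588),interpolation=cv2.INTER_CUBIC))
E
```

```text
clock: 20.7
position: [0.4575, -0.1522, 0.1942]
tool_rot: [3.13, -0.26, 0.003]
contact_force: [0.5, 0.2, -0.2]
width: 0.904
gripper_force: 0.0
```

View pics/w4.png

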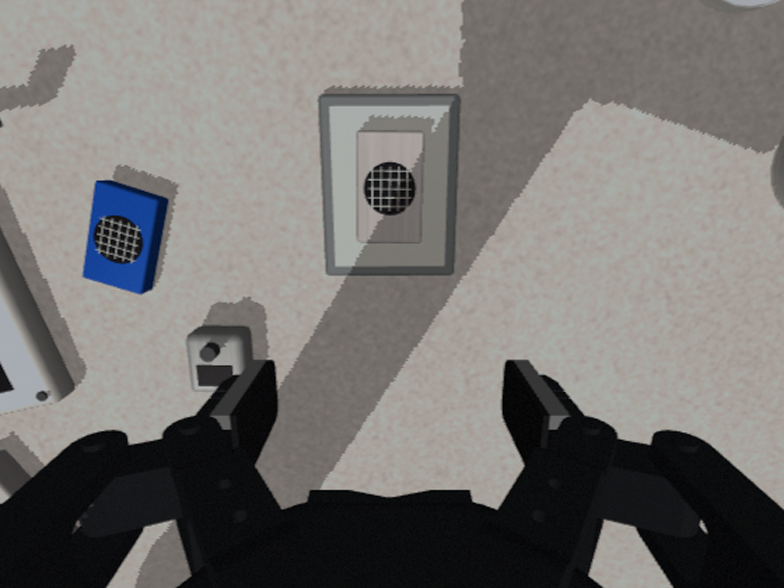

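The chamber lies flat on the pad with its window at (389,188). The pad's corners are at about (320,96), (460,96), (453,274) and (328,274). One quick centring check.

```bash
python3 - <<'E'
from h import *
import pickle
c=pickle.load(open("w4.pkl","rb"))
f=lambda u,v,z:ray("wrist",u/1.4,v/1.4,z,c)[:2]
P=np.array([f(*p,.012) for p in [(320,96),(460,96),(453,273),(328,273)]]);m=P.mean(0)
C=np.array([f(*p,.030) for p in [(357.5,131),(422.5,131),(421.5,242),(357.5,242)]])
ang=lambda P:np.degrees(np.arctan2(*((P[0]+P[1]-P[2]-P[3])[::-1])))
y=np.radians(-9.3);e=np.array([np.cos(y),np.sin(y)]);n=np.array([-e[1],e[0]])
for w in (C.mean(0),f(389.5,188,.030)):print((w-m)@e,(w-m)@n)
print(ang(P),ang(C),np.hypot(*((P[0]+P[1]-P[2]-P[3])/2)))
E
```

```text
0.001102150843560439 0.0004089380978351487
0.0013480268555495823 0.0005756350369625067
-9.206716887889453 -9.65802259623476 0.12531413509624964
```

Off centre by about 1 mm and out of line by under 0.5°. Handing the job in.

```bash
python3 -c "from rig import ticket;print(ticket.job_done())"
```

```text
the job is handed in; nothing more can be done
None
```

I freed the chamber and laid it flat on the light pad, about 1 mm off centre and within 0.5° of its long side; the job is handed in at about 21 s, but no verdict was shown.

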